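# Drop used tube caps into the discard bin

### The job

Tip all five used tube caps out of the jug into the steel hopper of the discard bin while its slide gate is shut, and stand the jug upright on the bench again. Then pull the gate's black bar out against its spring until the red marks on the tongue are level with the edge of the gate housing, so that the caps drop through into the bin, and keep it there: finish still holding the gate at the marks, do not let go. Leave the dishes, the tube rack and the wash bottle where they are.

Things in the scene. Friction and masses are not known exactly. Their poses are not given: they have to be found in the camera images.
- bin: discard bin fixed to the bench: clear box 104 mm high with a yellow lid, a flat steel gate housing on the lid (top 127 mm above the bench) and a steel funnel hopper on that. Origin on the bench under the hopper's axis; z up; -x is the front, the way the gate is pulled. The box reaches 75 mm forward, 105 mm back and 85 mm (lid 88 mm) to either side of the origin
- hopper_mouth (a point): centre of the round hopper's mouth, level with its rim, 180 mm above the bench. Mouth 128 mm across inside, narrowing to a throat of 52 mm that the gate closes from below (top of its tongue 117 mm above the bench)
- housing_edge (a point): middle of the front top edge of the gate housing, 75 mm ahead (-x of the bin) of the hopper's axis and 127 mm above the bench; the tongue comes out under it
- gate_bar (a point): middle of the gate's handle: a black round bar 12 mm thick, 92 mm long, level along the bin's y, 125 mm above the bench. Shut, it is 58 mm ahead of the housing edge. Behind it are 39 mm free (to the tongue's end plate, 88 mm wide, top at 135 mm), between its two stays 68 mm free; nothing below it. It moves with the gate
- gate_mark (a point): point on top of the tongue midway between its two red marks (4 mm wide strips at the tongue's edges); hidden in the housing when shut, straight below housing_edge when the gate is pulled to the mark. It moves with the gate
- gate (a joint): how far the slide gate is pulled out along the bin's -x, in m: 0 shut; 0.055 the red marks are level with the housing edge and the port in the tongue is lined up with the throat; 0.072 end stop (port partly covered again). A spring pulls it shut with 4.5 N at 0, rising to 9.5 N at the marks; let go, it closes
- jug: plastic jug, loose, 90 g: origin at the centre of its underside, z up through the mouth, handle towards its +x. 80 mm high; outside 66 mm across at the foot and 86 mm at the rim, wall 3 mm, floor 4 mm thick
- jug_centre (a point): on the jug's axis half-way up (40 mm above its foot); axes as the jug's
- jug_handle (a point): middle of the upright part of the jug's blue handle, 70 mm from the jug's axis and 44 mm above its foot; axes as the jug's. That part is a straight bar 8 mm (jug x) by 12 mm (jug y), from 16 to 72 mm above the foot, with about 28 mm free between it and the wall
- cap1_centre (a point): centre of a black screw cap, a closed cylinder 18 mm across and 14 mm high, 10 g, slippery, at first on the jug's floor
- cap2_centre (a point): centre of a black screw cap, a closed cylinder 18 mm across and 14 mm high, 10 g, slippery, at first on the jug's floor
- cap3_centre (a point): centre of a black screw cap, a closed cylinder 18 mm across and 14 mm high, 10 g, slippery, at first on the jug's floor
- cap4_centre (a point): centre of a black screw cap, a closed cylinder 18 mm across and 14 mm high, 10 g, slippery, at first on the jug's floor
- cap5_centre (a point): centre of a black screw cap, a closed cylinder 18 mm across and 14 mm high, 10 g, slippery, at first on the jug's floor
- dishes: bystander: stack of three culture dishes, 90 mm across, 47 mm high; origin at the centre of its underside
- rack: bystander: blue tube rack, 85 mm (its x) by 200 mm (its y), 105 mm high with its black-capped tubes; origin at the centre of its underside
- washbottle: bystander: white wash bottle 66 mm across, 175 mm high with a red spout that reaches out 58 mm along its x; origin at the centre of its underside
Things that resemble listed ones, but are neither listed nor needed, are in the scene too. Of the things like the jug, leave any that is green or pink; of the rest the larger one is meant.

How it is judged:
On the way, in this order (a step that is already met when the one before it is completed fails the run):
1. all five caps lie in the hopper above the shut gate (horizontal distance between each of cap1_centre, cap2_centre, cap3_centre, cap4_centre, cap5_centre and hopper_mouth below 0.066 m and z of cap1_centre in the frame of bin between 0.115 and 0.18 m and z of cap2_centre in the frame of bin between 0.115 and 0.18 m and z of cap3_centre in the frame of bin between 0.115 and 0.18 m and z of cap4_centre in the frame of bin between 0.115 and 0.18 m and z of cap5_centre in the frame of bin between 0.115 and 0.18 m and value of joint gate below 0.008 m), for 0.2 s.
2. the jug stands upright on the bench, let go (angle between jug_centre's own z axis and vertical below 0.1 rad and height (world z) of jug_centre between 0.036 and 0.045 m and linear speed of jug below 0.03 m/s and contact force between the fingers and jug below 0.2 N), for 0.2 s.
At the end, for the whole second after the job is handed in: the gate is held by the robot's fingers (more than 3 N, the spring pulls about 9.5 N), still, within 5 mm of the marks; all five caps lie in the bin under its lid; the jug stands upright on the bench (within 0.1 rad), let go (all of step 2 and value of joint gate between 0.05 and 0.06 m and velocity of joint gate between -0.01 and 0.01 m/s and contact force between the fingers and gate above 3 N and contact force between jug and gate below 0.1 N and x of cap1_centre in the frame of bin between -0.075 and 0.105 m and y of cap1_centre in the frame of bin between -0.085 and 0.085 m and z of cap1_centre in the frame of bin between 0 and 0.104 m and x of cap2_centre in the frame of bin between -0.075 and 0.105 m and y of cap2_centre in the frame of bin between -0.085 and 0.085 m and z of cap2_centre in the frame of bin between 0 and 0.104 m and x of cap3_centre in the frame of bin between -0.075 and 0.105 m and y of cap3_centre in the frame of bin between -0.085 and 0.085 m and z of cap3_centre in the frame of bin between 0 and 0.104 m and x of cap4_centre in the frame of bin between -0.075 and 0.105 m and y of cap4_centre in the frame of bin between -0.085 and 0.085 m and z of cap4_centre in the frame of bin between 0 and 0.104 m and x of cap5_centre in the frame of bin between -0.075 and 0.105 m and y of cap5_centre in the frame of bin between -0.085 and 0.085 m and z of cap5_centre in the frame of bin between 0 and 0.104 m); the arm keeps its last pose, push and grip.
It fails at once if the dishes is moved by more than 25 mm or tipped (distance of dishes from where it was at the start of the episode above 0.025 m or angle between dishes's own z axis and vertical above 0.3 rad).
It fails at once if the rack is moved by more than 25 mm or tipped (distance of rack from where it was at the start of the episode above 0.025 m or angle between rack's own z axis and vertical above 0.3 rad).
It fails at once if the washbottle is moved by more than 25 mm or tipped (distance of washbottle from where it was at the start of the episode above 0.025 m or angle between washbottle's own z axis and vertical above 0.3 rad).
It also fails if it takes over 72 s, if anything falls off the work surface, if the arm or the gripper's body presses on something with over 40 N, if the wrist force passes 120 N, or if a joint passes its speed limit or range.

### The arm

A 7-joint arm with a two-finger parallel gripper is mounted at the origin on the work surface. World frame = base frame: x ahead of the robot, y to its left, z up, the work surface at z = 0. Lengths are in m, angles in rad, forces in N, time in s.
With the tool pointing down it reaches from about 0.425 to 0.8 m from the base axis. Payload 8.3 kg.
Tool frame: the origin (TCP) lies midway between the tips of the shut fingers; the grasp point (between the pads) lies 19 mm behind it; z points along the fingers, y is the line along which they close (so a half turn about z gives the same grasp; the last joint's range is limited). The gripper opens to 85 mm and grips with 20 to 120 N. Pads are 22 mm wide; open, the fingers measure 114 mm over their backs; the gripper's body (76 mm by 85 mm) begins 54 mm behind the grasp point. The pads swing forward as they close: fully open they stand 13 mm farther back than shut.
Start: joints at [1.171, 0.383, 0.016, 1.37, -0.006, 1.388, -0.046], TCP at [0.207, -0.59, 0.231] pointing down, gripper open.
Joint ranges: [-2.95, 2.95], [-0.25, 2.06], [-1.52, 1.56], [0.18, 2.33], [-1.44, 4.58], [0.02, 2.06], [-3.01, 3.01]. Speed limits (rad/s): [2.39, 2.39, 3.01, 3.01, 3.14, 3.14, 3.14].

### API

Orientations are given as [roll, pitch, yaw] about the fixed x, y, z axes, in that order (R = Rz(yaw) Ry(pitch) Rx(roll)).
In Python, from bench import robot gives the robot as it stands.
- The arm moves only by the tool carry_out, never from a script. Its argument "moves" is a list of rows, each a list of 7 numbers: the shift along the tool's x, y, z in cm, then the turn, a rotation vector about the tool's x, y, z in degrees, then the closure, from 0 (fully open) to 1 (shut). A call has 1 to 5 rows; each row is the pose to reach, as a shift and turn from the pose commanded when the call began, along the tool's axes at that moment; what a row does not reach only later rows make up. A row lasts 1/10 s, in which the tool goes at most 50 mm and 8.59 degrees, less where a joint would pass 70% of its speed; a pose out of reach is approached as far as the arm can. A call with a gripper value outside its range is refused whole. The fingers move at their own pace and stop on an object; the grip force is fixed at half the most. Time passes only in rows, so rows that repeat a pose let the fingers close. It gives the time, the measured TCP pose, the force, the opening and the grip force at its end, in the units of the state.
- robot.sense(): the state, without advancing time (a new reading comes with each control period).
- robot.get_image(name): name is "scene" or "top"; returns a dict with "color" (420x560x3 uint8, blue, green, red), "intrinsics" (3x3 intrinsics, pixels), "R" (3x3) and "t" (3): a world point X has camera coordinates R X + t. Camera axes: x right, y down, z forward; pixel columns grow to the right and rows downward; lengths in m; the calibration is good to about 2 mm. A picture is of the moment at which its call begins. There is no depth.
- robot.finish_job(): hands the job in; it is judged then, once.
Trained networks look in a picture, given as the dict that the camera call returned (one of the last four; its "shot" number tells which), for a name from the list of things; names that differ only in an ending like _2 or _b are one class to them, and where a whole thing is asked for, a point or a joint stands for the part that bears it (a point fixed in the world has none). Each returns a list of dicts, best first, with "p" (0 to 1); they miss things now and then, are a little off and sometimes report something else, mostly with a low value. They report only what shows in the picture. A call takes as long as a camera call. They do not tell look-alikes from the thing itself.
- robot.look_for(picture, label): "centre" ([x, y, z] in m, in world coordinates, good to about 4 mm: the middle of the surface that is visible of it).
The state is a dict: "time_s": time; "joint_pos": joint angles; "dq": joint speeds; "effort": joint torques, N m; "tool_pos": TCP position; "eef_rot": TCP orientation; "contact_force": force on the tool from outside, world axes, zero at the start; "ft_torque": the same for the moment, N m; "gripper_width": finger opening in m; "grasp_force": force on a finger pad.
Only numpy, scipy, OpenCV 4.12 (cv2) and the standard library are available. Lean on these libraries where they do the work, as an engineer would, in place of code of your own. Each camera call takes 0.05 s, during which the arm holds its last target. There are 200 camera calls.

## Working session

There is one attempt and no reset: what is moved stays moved. The work goes in short steps, Python scripts to look and compute and a tool call to move; the robot and the scene stay as the last step left them, time stands still between calls to the robot, and variables do not carry over. Pictures are saved under pics/ and viewed, at most 10 in all, crops included, and the job is handed in when it is done.

Besides the shell and the picture viewer there is one more tool, called after ">>>" by a JSON object that holds its "name" and its "arguments". carry_out: Moves the arm, as the interface text tells. Its arguments: {"type":"object","properties":{"moves":{"type":"array","items":{"type":"array","items":{"type":"number"}}}},"required":["moves"]}

```bash
mkdir -p pics; cat > h.py <<'E'
import numpy as np, cv2
from bench import robot
def proj(im,X):
    c=im["R"]@np.array(X)+im["t"]; p=im["intrinsics"]@c; return p[:2]/p[2]
def ray(im,u,v,z):
    d=im["R"].T@np.linalg.inv(im["intrinsics"])@np.array([u,v,1.]); o=-im["R"].T@im["t"]
    return o+d*(z-o[2])/d[2]
E
python3 - <<'E'
from h import *
s=robot.get_image("scene");t=robot.get_image("top")
cv2.imwrite("pics/s0.png",s["color"]);cv2.imwrite("pics/t0.png",t["color"])
for n,im in (("s",s),("t",t)):
    for l in ["bin","gate_bar","jug","jug_handle","cap1_centre","dishes","rack","washbottle","hopper_mouth","housing_edge"]:
        try:
            for r in robot.look_for(im,l)[:6]: print(n,l,np.round(r["centre"],3),round(r["p"],2),np.round(proj(im,r["centre"])))
        except Exception as e: print(l,e)
print(robot.sense())
E
```

```text
s bin [ 0.68  -0.087  0.111] 0.71 [209. 235.]
s gate_bar [ 0.56  -0.112  0.125] 0.66 [228. 203.]
s jug [0.299 0.192 0.039] 0.88 [360. 209.]
s jug [0.487 0.33  0.054] 0.72 [378. 266.]
s jug [0.391 0.053 0.035] 0.69 [306. 211.]
s jug [0.454 0.168 0.053] 0.61 [330. 235.]
s jug [ 0.678 -0.086  0.112] 0.43 [210. 235.]
s jug_handle [0.295 0.19  0.034] 0.93 [360. 210.]
s jug_handle [0.454 0.17  0.052] 0.73 [330. 235.]
s jug_handle [0.489 0.326 0.054] 0.59 [376. 266.]
s jug_handle [0.388 0.054 0.036] 0.56 [307. 210.]
s cap1_centre [0.457 0.17  0.055] 0.43 [330. 235.]
s rack [0.789 0.133 0.048] 0.56 [253. 316.]
s washbottle [ 0.52  -0.426  0.084] 0.66 [161. 170.]
s hopper_mouth [ 0.682 -0.087  0.112] 0.76 [208. 236.]
s hopper_mouth [ 0.561 -0.109  0.125] 0.26 [229. 203.]
s housing_edge [ 0.559 -0.106  0.123] 0.67 [230. 204.]
s housing_edge [ 0.679 -0.085  0.113] 0.6 [210. 235.]
t bin [ 0.641 -0.109  0.13 ] 0.67 [333. 169.]
t gate_bar [ 0.56  -0.116  0.117] 0.56 [336. 202.]
t jug [0.394 0.058 0.012] 0.97 [267. 270.]
t jug [0.498 0.346 0.036] 0.94 [160. 230.]
t jug [0.301 0.194 0.016] 0.87 [215
[... 587 characters left out ...]
 1.17111173,  0.38341521,  0.01639087,  1.37010149, -0.00628484,
        1.38820297, -0.04653032]), 'dq': array([ 2.88991954e-05,  2.50351540e-04,  1.01949192e-03,  4.95467136e-04,
        1.04685865e-03,  7.30097502e-04, -7.63119436e-04]), 'effort': array([ 2.23874604e-04, -6.27369475e+01,  8.42427425e-01, -3.72098958e+01,
        1.63241528e-02,  2.82652203e-03,  2.93811797e-05]), 'tool_pos': array([ 0.20657143, -0.58985489,  0.23126913]), 'eef_rot': array([-3.14151353e+00, -4.52182742e-05,  3.36811620e-01]), 'contact_force': array([-0.34019764,  0.99634342, -0.51222977]), 'ft_torque': array([ 0.00797234, -0.00409318,  0.05725719]), 'grasp_force': 0.0, 'gripper_width': 0.08540086193885589}
```

View pics/s0.png

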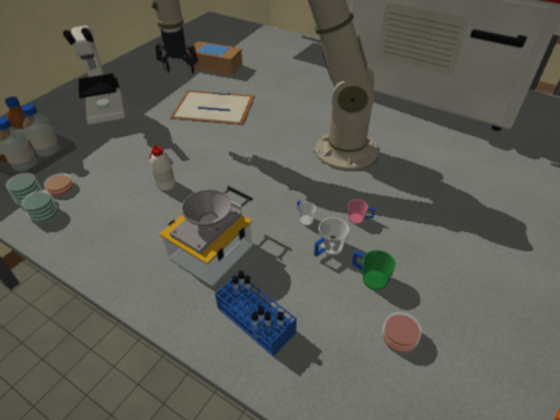

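View pics/t0.png

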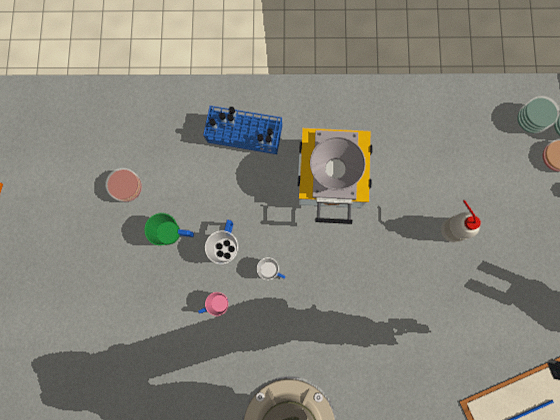

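The scene view shows four jug-like things. In the top view these are:
- green (163,229): excluded by colour
- pink (216,303): excluded by colour
- small white (267,268)
- large white with five black caps and a blue handle (221,246)

The large white one is my choice. The bin is at (336,165), with its bar at (334,218). I'll check both in a close crop.

```bash
python3 - <<'E'
from h import *
t=robot.get_image("top"); c=t["color"]
cv2.imwrite("pics/crop.png",cv2.resize(c[120:285,195:385],None,fx=3.6,fy=3.6,interpolation=cv2.INTER_CUBIC))
hsv=cv2.cvtColor(c,cv2.COLOR_BGR2HSV)
m=cv2.inRange(hsv,(18,150,100),(30,255,255)); m[:, :290]=0; m[:,385:]=0
pts=cv2.findNonZero(m); r=cv2.minAreaRect(pts); b=cv2.boxPoints(r)
print("lid corners",[ (p.round(1),ray(t,*p,.108)[:2].round(4)) for p in b])
# blue handle of jug
m=cv2.inRange(hsv,(105,120,60),(125,255,255)); m[:215]=0;m[240:]=0;m[:,:215]=0;m[:,240:]=0
ys,xs=np.nonzero(m);print("handle",xs.mean(),ys.mean(),len(xs),ray(t,xs.mean(),ys.mean(),.06)[:2], xs.min(),xs.max(),ys.min(),ys.max())
for z in (0,.0045,.08,.125,.18): print(z,ray(t,221,246,z).round(4),ray(t,336,165,z).round(4))
print(t["intrinsics"][0,0],(-t["R"].T@t["t"]).round(3))
E
```

```text
lid corners [(array([298.7, 198.3], dtype=float32), array([ 0.571 , -0.0234])), (array([302.1, 127.7], dtype=float32), array([ 0.7579, -0.0325])), (array([371.7, 131. ], dtype=float32), array([ 0.7487, -0.2124])), (array([368.4, 201.6], dtype=float32), array([ 0.5628, -0.1987]))]
handle 228.54545454545453 225.72727272727272 77 [0.5071129  0.15868506] 224 232 220 232
0 [0.4597 0.1854 0.    ] [ 0.687  -0.1299  0.    ]
0.0045 [0.4593 0.1848 0.0045] [ 0.6857 -0.1295  0.0045]
0.08 [0.4521 0.1743 0.08  ] [ 0.6655 -0.1217  0.08  ]
0.125 [0.4479 0.168  0.125 ] [ 0.6534 -0.1171  0.125 ]
0.18 [0.4427 0.1604 0.18  ] [ 0.6386 -0.1115  0.18  ]
482.439547469511 [0.336 0.004 1.306]
```

View pics/crop.png

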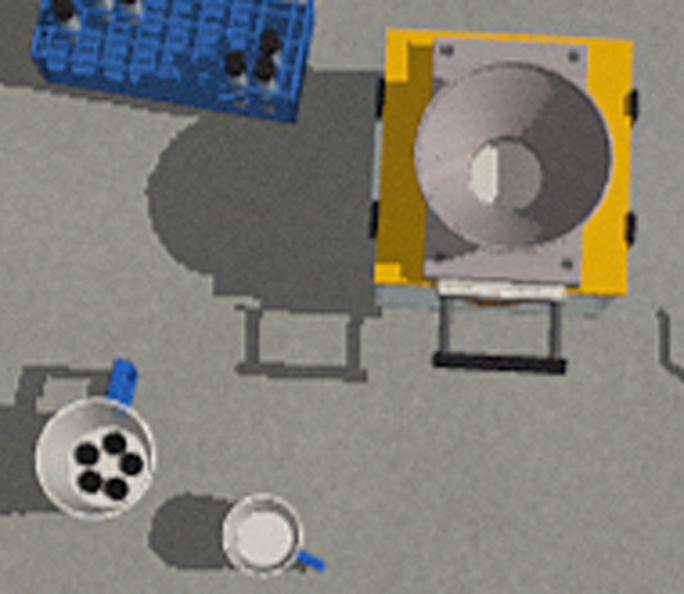

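The crop confirms the choice: the large white jug, with five black caps, centre at about px (222,247) and its blue handle up-right at (229,222). From the crop:
- **Jug:** about (0.450, 0.173), handle yaw about -15°.
- **Bin:** origin about (0.645, -0.115), yaw about -3.3°.
- **Bar:** about (0.511, -0.108).

I'll start moving now, adding a small lean to learn the wrist's sign.

>>> {"name": "carry_out", "arguments": {"moves": [[5,-4,-1.2,0,4,0,0],[10,-8,-2.5,0,8,0,0],[15,-11.5,-4,0,12,0,0],[19,-14.5,-5,0,16,0,0],[23,-17.5,-6,0,20,0,0]]}}

```text
time_s: 1.65
tool_pos: [0.342, -0.3839, 0.283]
eef_rot: [3.141, -0.352, 0.337]
contact_force: [0.5, -0.5, 0.7]
gripper_width: 0.0854
grasp_force: 0.0
```

```bash
python3 - <<'E'
from h import *
s=robot.sense()
for k in("time_s","joint_pos","tool_pos","eef_rot"):print(k,np.round(s[k],3))
E
```

```text
time_s 1.65
joint_pos [ 1.123  0.062 -0.111  1.696 -0.347  1.317 -0.145]
tool_pos [ 0.342 -0.384  0.283]
eef_rot [ 3.141 -0.352  0.337]
```

```bash
cat >> h.py <<'E'
from scipy.spatial.transform import Rotation as Ro
def pose(yaw,lean):  # degrees; yaw=azimuth of tool x when pointing down; lean tips tool z toward tool x
    return Ro.from_euler("z",yaw,degrees=True)*Ro.from_euler("x",180,degrees=True)*Ro.from_euler("y",lean,degrees=True)
def go(pos,R,grasp=False,s=None):  # print shift cm, turn deg in tool axes; pos= TCP, or grasp point
    s=s or robot.sense(); T=Ro.from_euler("xyz",s["eef_rot"]); p=np.array(pos,float)
    if grasp: p=p+R.apply([0,0,.019])
    print("shift",(T.inv().apply(p-s["tool_pos"])*100).round(1),"turn",np.degrees((T.inv()*R).as_rotvec()).round(1),"| tcp",s["tool_pos"].round(4),"target",p.round(4))
    open("log.txt","a").write(repr([*s["joint_pos"],*s["tool_pos"],*s["eef_rot"]])+"\n")
    return s
E
python3 - <<'E'
from h import *
R=pose(165,30); print(R.as_matrix().round(2))
go([.43,-.05,.30],pose(90,10))
G=np.array([.5176,.155,.052]); go(G-.12*R.apply([0,0,1]),R,True)
E
```

```text
[[-0.84  0.26 -0.48]
 [ 0.22  0.97  0.13]
 [ 0.5   0.   -0.87]]
shift [ 18.7 -28.6   5.1] turn [ 18.5  -8.8 -68.3] | tcp [ 0.342  -0.3839  0.283 ] target [ 0.43 -0.05  0.3 ]
shift [ 31.2 -42.2  26.7] turn [  61.8    3.9 -132. ] | tcp [ 0.342  -0.3839  0.283 ] target [0.5664 0.1419 0.1395]
```

>>> {"name": "carry_out", "arguments": {"moves": [[3,-4,0.8,2,-1,-8,0],[6,-8,1.5,4,-2,-16,0],[9,-12,2.5,6,-3,-24,0],[12,-16,3,8,-4,-32,0],[15,-20,4,10,-5,-40,0]]}}

```text
time_s: 2.15
tool_pos: [0.4201, -0.1471, 0.2967]
eef_rot: [3.1, -0.242, 1.07]
contact_force: [1.4, -0.0, -0.3]
gripper_width: 0.0857
grasp_force: 0.0
```

```bash
python3 - <<'E'
from h import *
R=pose(165,30)
s=go([.50,.08,.28],pose(140,20)); print(s["joint_pos"].round(2))
E
```

```text
shift [22.7 -4.2  7.1] turn [ 24.9   6.7 -75.3] | tcp [ 0.4201 -0.1471  0.2967] target [0.5  0.08 0.28]
[ 0.86 -0.06 -0.38  1.76 -0.27  1.4   0.02]
```

>>> {"name": "carry_out", "arguments": {"moves": [[4.5,-0.8,1.4,2.7,0.7,-8,0],[9,-1.6,2.8,5.4,1.4,-16,0],[13.5,-2.5,4.2,8,2.1,-24,0],[18,-3.3,5.6,10.7,2.9,-32,0],[22.5,-4.2,7,13.3,3.6,-40,0]]}}

```text
time_s: 2.65
tool_pos: [0.5003, 0.0776, 0.2807]
eef_rot: [-3.141, -0.295, 1.794]
contact_force: [1.4, -0.7, -0.3]
gripper_width: 0.0851
grasp_force: 0.0
```

```bash
python3 - <<'E'
from h import *
R=pose(165,30)
G=np.array([.5176,.155,.052]); s=go(G-.13*R.apply([0,0,1]),R,True); print(s["joint_pos"].round(2))
E
```

```text
shift [ 0.5  8.3 14. ] turn [ 24.8  11.8 -57.2] | tcp [0.5003 0.0776 0.2807] target [0.5712 0.1406 0.1481]
[ 0.55  0.2  -0.66  1.56 -0.17  1.45  0.15]
```

>>> {"name": "carry_out", "arguments": {"moves": [[0.1,1.2,2,3.3,1.6,-7.6,0],[0.2,2.4,4,6.6,3.2,-15.2,0],[0.3,3.6,6,10,4.8,-23,0],[0.4,4.8,8,13.2,6.4,-30.5,0],[0.5,6,10,16.5,8,-38,0]]}}

```text
time_s: 3.15
tool_pos: [0.5516, 0.1219, 0.1851]
eef_rot: [-3.11, -0.453, 2.502]
contact_force: [-0.5, -0.3, 0.8]
gripper_width: 0.0855
grasp_force: 0.0
```

```bash
python3 - <<'E'
from h import *
R=pose(165,30)
G=np.array([.5176,.155,.052]); s=go(G-.13*R.apply([0,0,1]),R,True); print(s["joint_pos"].round(2))
E
```

```text
shift [-2.   2.8  3. ] turn [  8.4   3.7 -19.2] | tcp [0.5516 0.1219 0.1851] target [0.5712 0.1406 0.1481]
[ 0.34  0.67 -0.73  1.27  0.07  1.64  0.6 ]
```

>>> {"name": "carry_out", "arguments": {"moves": [[-0.7,0.9,1,2.8,1.2,-6.4,0],[-1.4,1.9,2,5.6,2.5,-12.8,0],[-2,2.8,3,8.4,3.7,-19.2,0],[-2,2.8,3,8.4,3.7,-19.2,0]]}}

```text
time_s: 3.55
tool_pos: [0.5696, 0.1436, 0.1463]
eef_rot: [-3.141, -0.529, 2.882]
contact_force: [0.2, 0.5, -0.4]
gripper_width: 0.0852
grasp_force: 0.0
```

```bash
python3 - <<'E'
from h import *
R=pose(165,30)
G=np.array([.5176,.155,.052]); s=go(G,R,True); print(s["joint_pos"].round(2))
t=robot.get_image("top"); c=robot.get_image("scene")
a=cv2.resize(t["color"][200:285,170:290],None,fx=5,fy=5)[:, :400]; 
b=cv2.resize(c["color"][170:270,290:410],None,fx=4,fy=4)
a=cv2.resize(t["color"][195:275,180:260],(400,400))
b=cv2.resize(c["color"][175:275,285:385],(400,400))
for r in robot.look_for(t,"jug_handle")[:5]: print(r["centre"].round(3) if hasattr(r["centre"],"round") else r["centre"],r["p"])
cv2.imwrite("pics/pre.png",np.hstack([a,b]))
for P in ([.5176,.155,.072],[.45,.173,.08]): print(proj(t,P),proj(c,P))
E
```

```text
shift [-0.2 -0.2 12.7] turn [-0.1 -0.3  0.1] | tcp [0.5696 0.1436 0.1463] target [0.5084 0.1575 0.0355]
[ 0.21  0.86 -0.75  1.09  0.21  1.79  0.86]
[0.5025, 0.3439, 0.0304] 0.89
[0.4605, 0.1816, 0.047] 0.79
[0.3941, 0.0546, 0.0124] 0.63
[0.3027, 0.193, 0.0099] 0.58
[229.50108724 221.08666416] [315.47222874 242.71529628]
[221.46948747 246.83789832] [332.79213984 228.2073511 ]
```

View pics/pre.png

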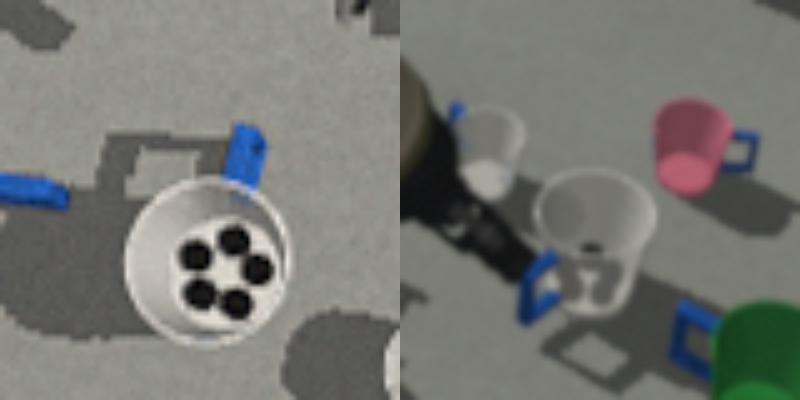

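The jug and handle project within about 1 px of where I expect: handle top at (248,128) in the left crop, rim centre at (596,213) in the right. The open fingers line up over the handle, so I'm advancing.

>>> {"name": "carry_out", "arguments": {"moves": [[-0.1,-0.1,4,0,0,0,0],[-0.2,-0.2,8,0,0,0,0],[-0.2,-0.2,11,0,0,0,0],[-0.2,-0.2,12.7,0,0,0,0],[-0.2,-0.2,12.7,0,0,0,0.5]]}}

```text
time_s: 4.2
tool_pos: [0.509, 0.154, 0.0382]
eef_rot: [-3.138, -0.524, 2.872]
contact_force: [-0.3, 0.2, 0.2]
gripper_width: 0.0727
grasp_force: 0.0
```

>>> {"name": "carry_out", "arguments": {"moves": [[0,0,0,0,0,0,1],[0,0,0,0,0,0,1],[0,0,0,0,0,0,1],[0,0,0,0,0,0,1],[0,0,0,0,0,0,1]]}}

```text
time_s: 4.7
tool_pos: [0.5112, 0.1557, 0.0394]
eef_rot: [-3.142, -0.522, 2.876]
contact_force: [1.2, -1.0, 4.1]
gripper_width: 0.0106
grasp_force: 58.5
```

```bash
python3 - <<'E'
from h import *
s=go([.5084,.1575,.235],pose(165,30)); print(s["joint_pos"].round(2),s["gripper_width"],s["grasp_force"])
E
```

```text
shift [ 10.    0.1 -16.8] turn [ 0.1  0.1 -0.2] | tcp [0.5112 0.1557 0.0394] target [0.5084 0.1575 0.235 ]
[ 0.26  0.85 -0.75  1.38  0.22  1.51  0.83] 0.010586310487000154 58.46526503562927
```

>>> {"name": "carry_out", "arguments": {"moves": [[1,0,-1.7,0,0,0,1],[3,0,-5,0,0,0,1],[5.2,0,-9,0,0,0,1],[7.5,0,-13,0,0,0,1],[10,0,-17.3,0,0,0,1]]}}

```text
time_s: 5.2
tool_pos: [0.5097, 0.1556, 0.2412]
eef_rot: [-3.141, -0.523, 2.877]
contact_force: [1.0, -0.4, -1.0]
gripper_width: 0.0108
grasp_force: 58.6
```

```bash
python3 - <<'E'
from h import *
s=go([.642,-.125,.321],pose(80,30),True); print(s["joint_pos"].round(2),s["gripper_width"],s["grasp_force"])
s=go([.57,.04,.321],pose(125,30),True)
E
```

```text
shift [-14.2 -22.7 -15.5] turn [-42.4   0.1  73.5] | tcp [0.5097 0.1556 0.2412] target [ 0.6436 -0.1156  0.3045]
[ 0.26  0.68 -0.81  1.18  0.12  1.85  0.79] 0.010759394037628793 58.5936838388443
shift [-3.9 -9.  -9.5] turn [-20.    0.   34.5] | tcp [0.5097 0.1556 0.2412] target [0.5646 0.0478 0.3045]
```

>>> {"name": "carry_out", "arguments": {"moves": [[-0.8,-1.8,-2,-4,0,6.9,1],[-1.6,-3.6,-4,-8,0,13.8,1],[-2.4,-5.4,-6,-12,0,20.7,1],[-3.2,-7.2,-8,-16,0,27.6,1],[-3.9,-9,-9.5,-20,0,34.5,1]]}}

```text
time_s: 5.7
tool_pos: [0.5656, 0.0466, 0.3033]
eef_rot: [3.139, -0.523, 2.176]
contact_force: [0.3, 0.5, -1.5]
gripper_width: 0.011
grasp_force: 58.6
```

```bash
python3 - <<'E'
from h import *
s=go([.642,-.125,.321],pose(80,30),True); print(s["joint_pos"].round(2))
s=go([.642,-.125,.321],pose(80,25),True)
E
```

```text
shift [-15.3  -2.8  -9. ] turn [-22.2   0.   38.7] | tcp [0.5656 0.0466 0.3033] target [ 0.6436 -0.1156  0.3045]
[ 0.51  0.58 -0.7   1.14 -0.11  1.78  0.45]
shift [-15.5  -2.9  -9. ] turn [-20.5  -4.7  39.6] | tcp [0.5656 0.0466 0.3033] target [ 0.6434 -0.1171  0.3038]
```

>>> {"name": "carry_out", "arguments": {"moves": [[-3,-0.6,-1.8,-4,0,7.5,1],[-6,-1.2,-3.6,-8,0,15,1],[-9,-1.7,-5.4,-12.5,0,22.5,1],[-12.2,-2.3,-7.2,-17.5,0,30,1],[-15.3,-2.8,-9,-22,0,38,1]]}}

```text
time_s: 6.2
tool_pos: [0.6439, -0.1159, 0.3039]
eef_rot: [3.139, -0.524, 1.429]
contact_force: [1.0, 0.4, -0.6]
gripper_width: 0.0108
grasp_force: 58.6
```

```bash
python3 - <<'E'
from h import *
for L in (10,-10): s=go([.642,-.125,.321],pose(80,L),True)
print(s["joint_pos"].round(2))
E
```

```text
shift [-0.6 -0.  -0.2] turn [ -0.5 -20.    1.8] | tcp [ 0.6439 -0.1159  0.3039] target [ 0.6426 -0.1218  0.3023]
shift [-1.2 -0.1 -0.5] turn [ -0.2 -40.    1.9] | tcp [ 0.6439 -0.1159  0.3039] target [ 0.6414 -0.1282  0.3023]
[ 0.71  0.56 -0.53  1.11 -0.25  1.58  0.1 ]
```

>>> {"name": "carry_out", "arguments": {"moves": [[-0.2,0,-0.1,0,-8,0,1],[-0.5,0,-0.1,0,-16,0,1],[-0.7,0,-0.2,0,-24,0,1],[-1,0,-0.3,0,-32,0,1],[-1.2,0,-0.5,0,-40,0,1]]}}

```text
time_s: 6.7
tool_pos: [0.642, -0.126, 0.3037]
eef_rot: [3.137, 0.179, 1.434]
contact_force: [-0.8, 0.3, -2.0]
gripper_width: 0.0108
grasp_force: 58.6
```

```bash
python3 - <<'E'
from h import *
for L in (-30,-50): s=go([.642,-.125,.321],pose(80,L),True)
print(s["joint_pos"].round(2))
E
```

```text
shift [-0.9 -0.1  0.1] turn [  1.  -19.8   2. ] | tcp [ 0.642  -0.126   0.3037] target [ 0.6404 -0.1344  0.3045]
shift [-1.4 -0.1 -0.3] turn [  1.4 -39.8   1.8] | tcp [ 0.642  -0.126   0.3037] target [ 0.6395 -0.1393  0.3088]
[ 0.3   0.46 -0.4   1.14  0.35  1.6  -0.19]
```

>>> {"name": "carry_out", "arguments": {"moves": [[-0.3,0,0,0,-8,0,1],[-0.6,0,0,0,-16,0,1],[-0.9,0,0,0.5,-24,0,1],[-1.2,0,-0.1,0.5,-31,0,1],[-1.4,0,-0.3,1,-37,0,1]]}}

```text
time_s: 7.2
tool_pos: [0.6402, -0.1375, 0.3075]
eef_rot: [-3.123, 0.823, 1.442]
contact_force: [0.0, 0.2, -2.1]
gripper_width: 0.0109
grasp_force: 58.7
```

```bash
python3 - <<'E'
from h import *
for L in (-70,-90): s=go([.642,-.125,.321],pose(80,L),True)
print(s["joint_pos"].round(2))
t=robot.get_image("top"); c=robot.get_image("scene")
a=cv2.resize(t["color"][120:220,280:380],(400,400)); b=cv2.resize(c["color"][160:260,160:260],(400,400))
cv2.imwrite("pics/pour.png",np.hstack([a,b]))
E
```

```text
shift [-0.9 -0.1 -0.1] turn [  1.2 -22.8   1.6] | tcp [ 0.6402 -0.1375  0.3075] target [ 0.6389 -0.1426  0.3145]
shift [-1.4 -0.1 -0.5] turn [  1.5 -42.8   1.4] | tcp [ 0.6402 -0.1375  0.3075] target [ 0.6387 -0.1437  0.321 ]
[-0.05  0.57 -0.27  1.2   0.88  1.78 -0.44]
```

View pics/pour.png

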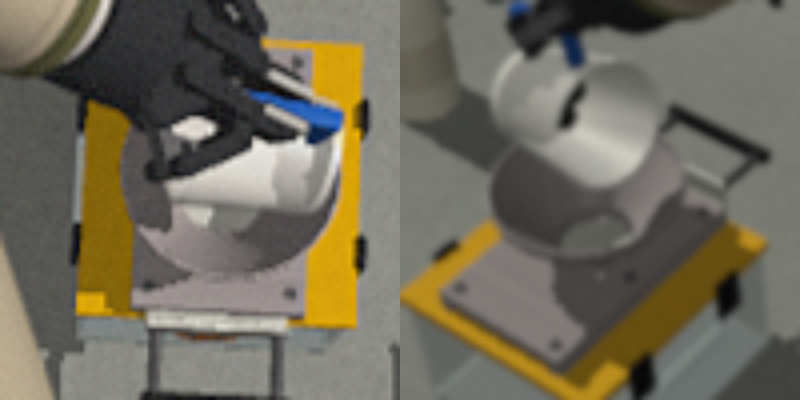

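The jug is centred over the hopper with the caps still inside, at (575,100) in the right crop. I'm tipping further.

>>> {"name": "carry_out", "arguments": {"moves": [[-0.3,0,0,0,-6,0,1],[-0.5,0,0,0,-12,0,1],[-0.7,0,0,0,-18,0,1],[-0.9,0,-0.1,0.5,-24,0,1],[-1.1,0,-0.2,1,-30,0,1]]}}

```text
time_s: 7.8
tool_pos: [0.6392, -0.1462, 0.3171]
eef_rot: [-3.055, 1.342, 1.493]
contact_force: [0.6, 0.1, -1.4]
gripper_width: 0.0108
grasp_force: 58.8
```

>>> {"name": "carry_out", "arguments": {"moves": [[-0.1,0,0,0,-6,0,1],[-0.2,0,-0.1,0,-12,0,1],[-0.3,0,-0.2,0,-16,0,1],[-0.3,0,-0.2,0,-16,0,1],[-0.3,0,-0.2,0,-16,0,1]]}}

```text
time_s: 8.3
tool_pos: [0.6397, -0.1453, 0.3199]
eef_rot: [-0.397, 1.519, -2.129]
contact_force: [1.1, 0.6, -0.4]
gripper_width: 0.011
grasp_force: 58.8
```

```bash
python3 - <<'E'
from h import *
for L in (-90,-100): s=go([.642,-.125,.321],pose(80,L),True)
print(s["joint_pos"].round(2))
t=robot.get_image("top"); c=robot.get_image("scene")
a=cv2.resize(t["color"][120:220,280:380],(400,400)); b=cv2.resize(c["color"][160:260,160:260],(400,400))
cv2.imwrite("pics/pour2.png",np.hstack([a,b]))
E
```

```text
shift [-0.1 -0.1 -0.1] turn [0.8 2.8 1.1] | tcp [ 0.6397 -0.1453  0.3199] target [ 0.6387 -0.1437  0.321 ]
shift [-0.4 -0.1 -0.1] turn [ 0.9 -7.2  1.1] | tcp [ 0.6397 -0.1453  0.3199] target [ 0.6388 -0.1434  0.3243]
[-0.33  0.84 -0.01  1.3   1.33  2.01 -0.6 ]
```

View pics/pour2.png

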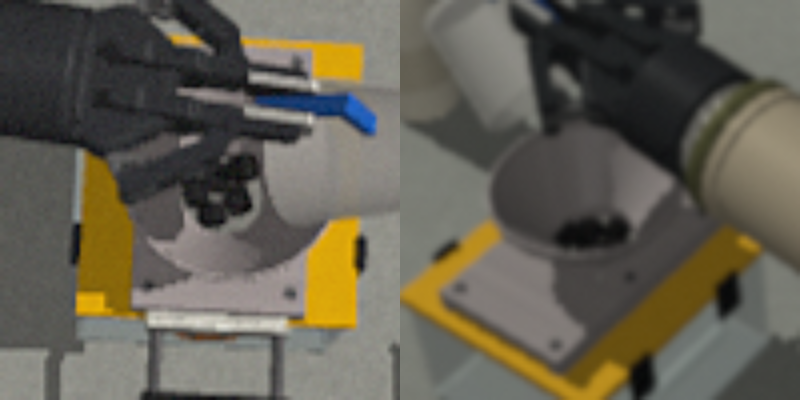

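Five caps sit in the hopper, around (220,190) in the left crop. I'm tilting back.

>>> {"name": "carry_out", "arguments": {"moves": [[0.2,0,-0.6,0,8,0,1],[0.4,0,-1.2,0,16,0,1],[0.6,0,-1.8,0,24,0,1],[0.8,0,-2.4,0,32,0,1],[1,0,-3,0,40,0,1]]}}

```text
time_s: 8.9
tool_pos: [0.6448, -0.1142, 0.3101]
eef_rot: [-3.114, 0.915, 1.434]
contact_force: [-0.3, -1.7, -1.2]
gripper_width: 0.0104
grasp_force: 58.7
```

```bash
python3 - <<'E'
from h import *
s=go([.642,-.12,.36],pose(80,-10),True); print(s["joint_pos"].round(2))
E
```

```text
shift [-3.  -0.2 -1.1] turn [-0.4 42.5  1.3] | tcp [ 0.6448 -0.1142  0.3101] target [ 0.6414 -0.1232  0.3413]
[-0.15  0.62 -0.21  1.16  0.92  1.84 -0.47]
```

>>> {"name": "carry_out", "arguments": {"moves": [[-0.6,0,-0.3,0,8,0,1],[-1.2,0,-0.5,0,16,0,1],[-1.8,0,-0.7,0,24,0,1],[-2.4,0,-0.9,0,32,0,1],[-3,0,-1.1,0,40,0,1]]}}

```text
time_s: 9.4
tool_pos: [0.6438, -0.1245, 0.3426]
eef_rot: [-3.127, 0.22, 1.415]
contact_force: [-0.1, 0.4, -1.0]
gripper_width: 0.0109
grasp_force: 58.6
```

```bash
python3 - <<'E'
from h import *
s=go([.61,-.04,.34],pose(90,30),True); print(s["joint_pos"].round(2))
t=robot.get_image("top")
m=t["color"][120:220,280:380]; cv2.imwrite("pics/hop.png",cv2.resize(m,(600,600)))
E
```

```text
shift [ 9.  -4.8  0. ] turn [ 0.6 42.4 -9.4] | tcp [ 0.6438 -0.1245  0.3426] target [ 0.61   -0.0305  0.3235]
[ 0.23  0.48 -0.35  1.03  0.37  1.72 -0.2 ]
```

View pics/hop.png

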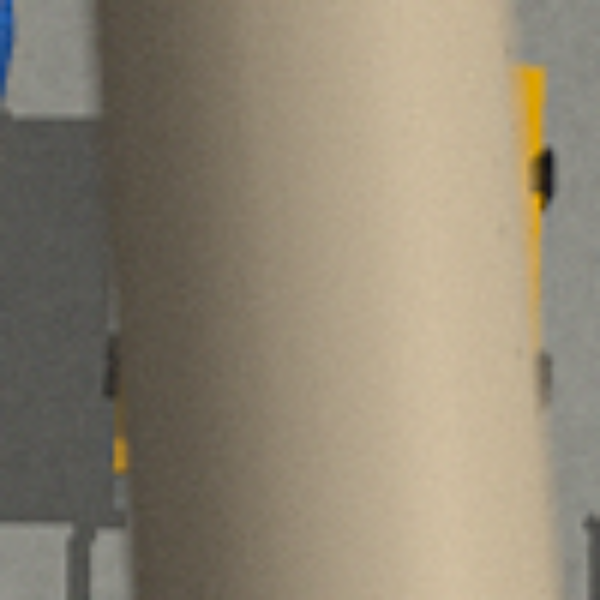

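The arm hides the hopper in this view. I'll carry the jug back and check again later.

>>> {"name": "carry_out", "arguments": {"moves": [[1.8,-1,0,0,8,-2,1],[3.6,-2,0,0,16,-4,1],[5.4,-3,0,0,24,-6,1],[7.2,-4,0,0,32,-7,1],[9,-4.8,0,0,40,-9,1]]}}

```text
time_s: 9.95
tool_pos: [0.6097, -0.0305, 0.3222]
eef_rot: [3.137, -0.477, 1.565]
contact_force: [0.4, 0.6, -2.0]
gripper_width: 0.0107
grasp_force: 58.7
```

```bash
python3 - <<'E'
from h import *
s=go([.50,.15,.24],pose(130,30)); print(s["joint_pos"].round(2))
E
```

```text
shift [ 12.2 -11.1  15.5] turn [ 19.6   2.6 -35.4] | tcp [ 0.6097 -0.0305  0.3222] target [0.5  0.15 0.24]
[ 0.6   0.45 -0.51  1.22 -0.26  1.58  0.12]
```

>>> {"name": "carry_out", "arguments": {"moves": [[2.4,-2.2,3,4,0.5,-7.5,1],[4.9,-4.4,6,8,1,-15,1],[7.3,-6.6,9,12,1.5,-22,1],[9.8,-8.8,12,16,2,-29,1],[12.2,-11.1,15.5,19.6,2.6,-35.4,1]]}}

```text
time_s: 10.45
tool_pos: [0.4998, 0.15, 0.2384]
eef_rot: [-3.137, -0.521, 2.272]
contact_force: [0.5, 0.4, -0.2]
gripper_width: 0.0108
grasp_force: 58.7
```

```bash
python3 - <<'E'
from h import *
s=go([.511,.1557,.16],pose(164.8,29.9)); print(s["joint_pos"].round(2))
t=robot.get_image("top")
a=cv2.resize(t["color"][130:210,295:375],(400,400)); b=cv2.resize(t["color"][200:280,180:260],(400,400))
cv2.imwrite("pics/hop2.png",np.hstack([a,b]))
E
```

```text
shift [-4.2  1.3  6.7] turn [ 17.  -0. -30.] | tcp [0.4998 0.15   0.2384] target [0.511  0.1557 0.16  ]
[ 0.42  0.47 -0.7   1.43 -0.17  1.58  0.47]
```

View pics/hop2.png

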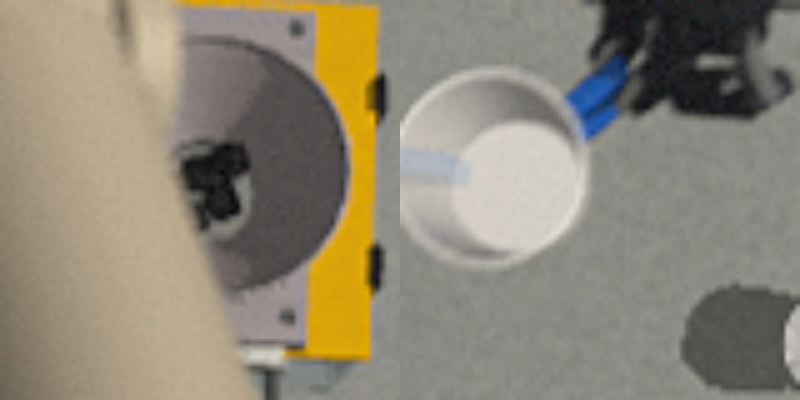

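The jug is empty (right crop) and the caps lie over the gate at about (215,185) in the left crop. Setting the jug down.

>>> {"name": "carry_out", "arguments": {"moves": [[-0.9,0.3,1.4,3.6,0,-6.4,1],[-1.8,0.6,2.8,7.2,0,-12.8,1],[-2.7,0.9,4.2,10.8,0,-19,1],[-3.5,1.1,5.5,14,0,-25,1],[-4.2,1.3,6.7,17,0,-30,1]]}}

```text
time_s: 11.0
tool_pos: [0.5121, 0.155, 0.1585]
eef_rot: [3.141, -0.524, 2.875]
contact_force: [0.7, -0.2, -1.7]
gripper_width: 0.0109
grasp_force: 58.8
```

```bash
python3 - <<'E'
from h import *
s=go([.511,.1557,.0397],pose(164.8,29.9)); print(s["joint_pos"].round(2))
E
```

```text
shift [-5.8  0.  10.3] turn [ 0.  -0.1 -0.1] | tcp [0.5121 0.155  0.1585] target [0.511  0.1557 0.0397]
[ 0.24  0.72 -0.74  1.28  0.12  1.7   0.84]
```

>>> {"name": "carry_out", "arguments": {"moves": [[-1.9,0,3.4,0,0,0,1],[-3.6,0,6.4,0,0,0,1],[-5,0,8.9,0,0,0,1],[-5.6,0,9.9,0,0,0,1],[-5.7,0,10.2,0,0,0,1]]}}

```text
time_s: 11.5
tool_pos: [0.5093, 0.1555, 0.0412]
eef_rot: [-3.141, -0.527, 2.87]
contact_force: [-0.1, 0.1, -0.6]
gripper_width: 0.0107
grasp_force: 58.7
```

```bash
python3 - <<'E'
from h import *
s=go([.511,.1557,.0394],pose(164.8,29.9)); print(s["contact_force"].round(2))
E
```

```text
shift [-0.2  0.1  0.1] turn [ 0.1 -0.3 -0.3] | tcp [0.5093 0.1555 0.0412] target [0.511  0.1557 0.0394]
[-0.15  0.15 -0.64]
```

>>> {"name": "carry_out", "arguments": {"moves": [[-0.1,0,0.2,0,0,0,1],[-0.1,0,0.2,0,0,0,1],[-0.1,0,0.2,0,0,0,0.6],[-0.1,0,0.2,0,0,0,0.4],[-0.1,0,0.2,0,0,0,0.2]]}}

```text
time_s: 12.0
tool_pos: [0.5093, 0.1564, 0.0398]
eef_rot: [3.141, -0.526, 2.872]
contact_force: [1.1, 0.3, 0.3]
gripper_width: 0.0537
grasp_force: 0.0
```

>>> {"name": "carry_out", "arguments": {"moves": [[0,0,0,0,0,0,0],[0,0,-2,0,0,0,0],[0,0,-5,0,0,0,0],[0,0,-10,0,0,0,0],[0,0,-15,0,0,0,0]]}}

```text
time_s: 12.5
tool_pos: [0.5817, 0.1356, 0.1702]
eef_rot: [-3.141, -0.528, 2.872]
contact_force: [1.6, 1.2, 0.7]
gripper_width: 0.0854
grasp_force: 0.0
```

```bash
python3 - <<'E'
from h import *
t=robot.get_image("top"); c=robot.get_image("scene")
a=cv2.resize(t["color"][195:275,180:260],(400,400)); b=cv2.resize(c["color"][175:275,285:385],(400,400))
cv2.imwrite("pics/placed.png",np.hstack([a,b]))
print([r["centre"] for r in robot.look_for(t,"gate_bar")[:2]])
Y=86.7  # tool x azimuth: tool y along bin x
s=go([.52,-.0,.30],pose(86.7,0)); print(s["joint_pos"].round(2))
s=go([.511,-.1085,.20],pose(86.7,0),True)
E
```

```text
[[0.5633, -0.138, 0.1143]]
shift [  8.6 -14.8  -9.9] turn [-20.1 -25.2  75.9] | tcp [0.5843 0.1362 0.1719] target [ 0.52 -0.    0.3 ]
[ 0.18  0.84 -0.69  1.02  0.17  1.84  0.88]
shift [  0.9 -25.5  -0.6] turn [-20.1 -25.2  75.9] | tcp [0.5843 0.1362 0.1719] target [ 0.511  -0.1085  0.181 ]
```

View pics/placed.png

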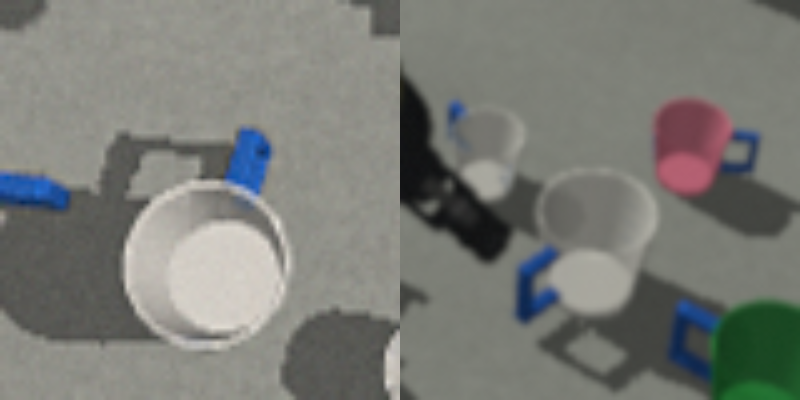

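The jug stands upright and empty where it was. Next I move to the gate bar, with the tool pointing down and closing along the bin's x.

>>> {"name": "carry_out", "arguments": {"moves": [[1.6,-2.8,-2,-2,-2.5,7.6,0],[3.4,-5.8,-4,-4,-5,15.2,0],[5,-8.8,-6,-6,-7.5,22.8,0],[6.8,-11.8,-8,-8,-10,30.4,0],[8.6,-14.8,-9.9,-10,-12.6,38,0]]}}

```text
time_s: 13.15
tool_pos: [0.5172, -0.0015, 0.2973]
eef_rot: [-3.039, -0.261, 2.16]
contact_force: [0.1, -0.4, 0.2]
gripper_width: 0.0856
grasp_force: 0.0
```

```bash
python3 - <<'E'
from h import *
s=go([.511,-.1085,.215],pose(86.7,0),True); print(s["joint_pos"].round(2))
E
```

```text
shift [-10.9  -5.6   8.2] turn [-10.5 -12.5  37.6] | tcp [ 0.5172 -0.0015  0.2973] target [ 0.511  -0.1085  0.196 ]
[ 0.48  0.38 -0.6   1.32  0.03  1.72  0.49]
```

>>> {"name": "carry_out", "arguments": {"moves": [[-2.2,-1.1,1.6,-2,-2.5,7.5,0.5],[-4.4,-2.2,3.3,-4,-5,15,0.5],[-6.6,-3.4,4.9,-6,-7.5,22.5,0.5],[-8.8,-4.5,6.6,-8,-10,30,0.5],[-10.9,-5.6,8.2,-10.5,-12.5,37.6,0.5]]}}

```text
time_s: 13.65
tool_pos: [0.5122, -0.1077, 0.1939]
eef_rot: [-3.141, -0.001, 1.514]
contact_force: [0.1, 0.2, 0.3]
gripper_width: 0.0428
grasp_force: 0.0
```

```bash
python3 - <<'E'
from h import *
s=go([.511,-.1085,.124],pose(86.7,0),True); print(s["joint_pos"].round(2),s["gripper_width"])
t=robot.get_image("top");c=robot.get_image("scene")
for im in(t,c): print([(np.round(r["centre"],3),r["p"]) for r in robot.look_for(im,"gate_bar")[:2]])
a=cv2.resize(t["color"][180:240,290:380],(600,400),interpolation=cv2.INTER_CUBIC)
b=cv2.resize(c["color"][170:250,190:280],(400,356)); b=np.vstack([b,np.zeros((44,400,3),np.uint8)])
cv2.imwrite("pics/bar.png",np.hstack([a[:,:400],b]))
print(proj(t,[.511,-.1085,.131]),proj(c,[.511,-.1085,.131]))
E
```

```text
shift [-0.1 -0.1  8.9] turn [-0.  -0.1  0. ] | tcp [ 0.5122 -0.1077  0.1939] target [ 0.511  -0.1085  0.105 ]
[ 0.55  0.22 -0.46  1.69  0.1   1.26  0.01] 0.042843219866102504
[]
[(array([ 0.522, -0.091,  0.13 ]), 0.48)]
[333.59970142 220.54798218] [238.97217119 191.77110153]
```

View pics/bar.png

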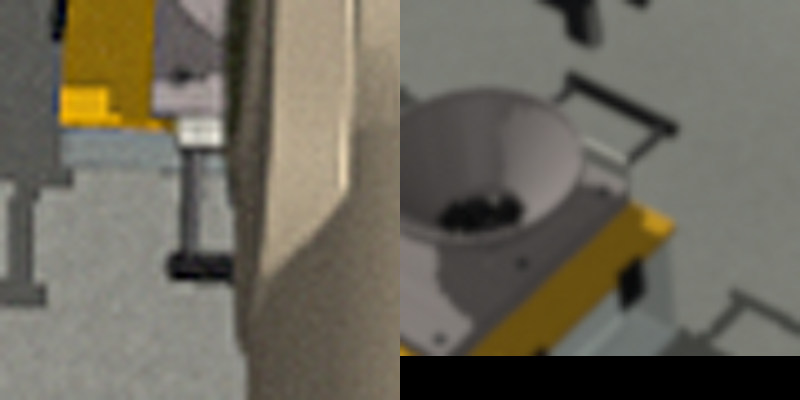

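The bar's middle is at about (623,103) in the scene crop, within about 1 px of prediction. The caps are in the hopper. I'm descending onto the bar.

>>> {"name": "carry_out", "arguments": {"moves": [[-0.1,0,3,0,0,0,0.5],[-0.1,-0.1,6,0,0,0,0.5],[-0.1,-0.1,8,0,0,0,0.5],[-0.1,-0.1,8.9,0,0,0,0.5],[-0.1,-0.1,8.9,0,0,0,0.6]]}}

```text
time_s: 14.35
tool_pos: [0.5127, -0.1064, 0.1066]
eef_rot: [-3.14, -0.004, 1.522]
contact_force: [0.3, 0.0, 0.5]
gripper_width: 0.0342
grasp_force: 0.0
```

>>> {"name": "carry_out", "arguments": {"moves": [[0,0,0,0,0,0,0.8],[0,0,0,0,0,0,1],[0,0,0,0,0,0,1],[0,0,0,0,0,0,1]]}}

```text
time_s: 14.75
tool_pos: [0.5114, -0.1071, 0.1082]
eef_rot: [-3.139, -0.002, 1.52]
contact_force: [-9.4, 2.6, 6.4]
gripper_width: 0.0094
grasp_force: 58.5
```

```bash
python3 - <<'E'
from h import *
s=go([.511,-.1085,.124],pose(86.7,0),True); print(s["joint_pos"].round(2),s["gripper_width"],s["contact_force"])
E
```

```text
shift [-0.1 -0.   0.3] turn [-0.1 -0.1  0.4] | tcp [ 0.5114 -0.1071  0.1082] target [ 0.511  -0.1085  0.105 ]
[ 0.53  0.3  -0.46  1.8   0.15  1.08 -0.02] 0.009397043520534904 [-9.37850888  2.62672943  6.41952816]
```

>>> {"name": "carry_out", "arguments": {"moves": [[0,-0.8,0,0,0,0,1],[0,-2,0,0,0,0,1],[0,-3.4,0,0,0,0,1],[0,-4.7,0,0,0,0,1],[0,-5.4,0,0,0,0,1]]}}

```text
time_s: 15.25
tool_pos: [0.4604, -0.1046, 0.1083]
eef_rot: [3.136, -0.002, 1.52]
contact_force: [9.9, 0.1, -8.3]
gripper_width: 0.0096
grasp_force: 58.6
```

>>> {"name": "carry_out", "arguments": {"moves": [[0,0,0,0,0,0,1],[0,0,0,0,0,0,1],[0,0,0,0,0,0,1]]}}

```text
time_s: 15.55
tool_pos: [0.4609, -0.1046, 0.1083]
eef_rot: [3.136, -0.002, 1.52]
contact_force: [8.1, 0.3, -7.8]
gripper_width: 0.0097
grasp_force: 58.7
```

```bash
python3 - <<'E'
from h import *
s=go([.4565,-.1039,.1082],pose(86.7,0)); print(s["joint_pos"].round(2),s["gripper_width"],s["contact_force"],s["grasp_force"])
t=robot.get_image("top"); c=robot.get_image("scene")
for im,n in((t,"t"),(c,"s")):
    for l in("gate_mark","gate_bar","cap1_centre","jug"): print(n,l,[(np.round(r["centre"],3),round(r["p"],2)) for r in robot.look_for(im,l)[:5]])
    h=cv2.cvtColor(im["color"],cv2.COLOR_BGR2HSV).astype(int)
    m=((h[...,0]<8)|(h[...,0]>172))&(h[...,1]>110)&(h[...,2]>50)
    p0=proj(im,[.5696,-.1112,.118]); Y,X=np.mgrid[:420,:560]; m&=np.hypot(X-p0[0],Y-p0[1])<28
    n_,_,st,ce=cv2.connectedComponentsWithStats(m.astype(np.uint8))
    print("edge px",p0.round(1),[(ce[i].round(1),st[i][4]) for i in range(1,n_)],[proj(im,[.5696+dx*0+.0576*0+k*.002,-.1112+k*.036,.117]).round(1) for dx in(0,) for k in(-1,1)])
E
```

```text
shift [ 0.  -0.4  0. ] turn [ 0.3 -0.1  0.4] | tcp [ 0.4609 -0.1046  0.1083] target [ 0.4565 -0.1039  0.1082]
[ 0.58  0.19 -0.46  1.93  0.09  1.04  0.02] 0.009725400500503804 [ 8.08530911  0.26974239 -7.76677442] 58.73952627182007
t gate_mark [(array([ 0.524, -0.071,  0.116]), 0.77)]
t gate_bar [(array([ 0.52 , -0.068,  0.114]), 0.64)]
t cap1_centre []
t jug [(array([0.303, 0.19 , 0.015]), 0.85), (array([0.394, 0.058, 0.012]), 0.68), (array([0.498, 0.345, 0.036]), 0.65), (array([0.455, 0.178, 0.03 ]), 0.61)]
edge px [333.9 198.2] [] [array([348.2, 199. ]), array([319.4, 197.4])]
s gate_mark [(array([ 0.519, -0.094,  0.115]), 0.78)]
s gate_bar [(array([ 0.517, -0.094,  0.116]), 0.59)]
s cap1_centre []
s jug [(array([0.486, 0.329, 0.054]), 0.85), (array([0.392, 0.053, 0.036]), 0.84), (array([0.454, 0.171, 0.054]), 0.75), (array([0.297, 0.193, 0.039]), 0.68)]
edge px [226.4 206.4] [] [array([217.1, 201.7]), array([236.1, 211.7])]
```

>>> {"name": "carry_out", "arguments": {"moves": [[0,-0.2,0,0,0,0,1],[0,-0.4,0,0,0,0,1],[0,-0.5,0,0,0,0,1],[0,-0.5,0,0,0,0,1],[0,-0.5,0,0,0,0,1]]}}

```text
time_s: 16.55
tool_pos: [0.4562, -0.1043, 0.1083]
eef_rot: [3.135, -0.002, 1.52]
contact_force: [9.4, -0.2, -7.5]
gripper_width: 0.0102
grasp_force: 58.6
```

```bash
python3 - <<'E'
from h import *
s=go([.4565,-.1039,.1082],pose(86.7,0)); print(s["gripper_width"],s["contact_force"],s["grasp_force"])
c=robot.get_image("scene"); t=robot.get_image("top")
for im,n in((c,"s"),(t,"t")):
    B=im["color"].astype(int); red=B[...,2]-np.maximum(B[...,1],B[...,0])
    u,v=proj(im,[.5696,-.1112,.117]).round().astype(int); w=red[v-16:v+17,u-22:u+23]
    ys,xs=np.nonzero(w>25)
    print(n,(u,v),[(x+u-22,y+v-16,w[y,x],ray(im,x+u-22,y+v-16,.117)[:2].round(3).tolist(),B[y+v-16,x+u-22].tolist()) for x,y in zip(xs,ys)][:25])
# caps dark pixels inside throat
O=np.array([.645,-.115])
u,v=proj(c,[.645,-.115,.117]).round().astype(int); print("throat grey",cv2.cvtColor(c["color"],cv2.COLOR_BGR2GRAY)[v-8:v+9:2,u-10:u+11:2])
E
```

```text
shift [0. 0. 0.] turn [ 0.4 -0.1  0.4] | tcp [ 0.4562 -0.1043  0.1083] target [ 0.4565 -0.1039  0.1082]
0.010201183333698014 [ 9.41065892 -0.21330529 -7.47570509] 58.64887297153473
s (np.int64(226), np.int64(207)) [(np.int64(244), np.int64(217), np.int64(28), [0.577, -0.044], [38, 104, 132]), (np.int64(245), np.int64(217), np.int64(33), [0.575, -0.041], [57, 128, 161]), (np.int64(246), np.int64(217), np.int64(28), [0.574, -0.039], [74, 135, 163]), (np.int64(244), np.int64(218), np.int64(30), [0.58, -0.041], [19, 95, 125]), (np.int64(245), np.int64(218), np.int64(38), [0.578, -0.039], [30, 122, 160]), (np.int64(246), np.int64(218), np.int64(40), [0.577, -0.037], [44, 139, 179]), (np.int64(247), np.int64(218), np.int64(37), [0.575, -0.034], [58, 139, 176]), (np.int64(248), np.int64(218), np.int64(29), [0.574, -0.032], [74, 136, 165]), (np.int64(244), np.int64(219), np.int64(31), [0.583, -0.039], [21, 99, 130]), (np.int64(245), np.int64(219), np.int64(39), [0.581, -0.037], [26, 127, 166]), (np.int64(246), np.int64(219), np.int64(44), [0.58, -0.034], [29, 140, 184]), (np.int64(247), np.i
[... 2813 characters left out ...]
575, -0.167], [94, 162, 204]), (np.int64(316), np.int64(197), np.int64(26), [0.573, -0.067], [72, 79, 105]), (np.int64(317), np.int64(197), np.int64(66), [0.573, -0.069], [66, 69, 135]), (np.int64(318), np.int64(197), np.int64(75), [0.573, -0.072], [63, 63, 138])]
throat grey [[ 69  66  65  67  70  77  74  72  72 107 128]
 [ 64  61  72  75  88 105  98  87  77  87 129]
 [ 58  69  78  93 104 107 109 107  99  93 128]
 [ 59  80  98 106 106 106 110 109 109  99  84]
 [ 83 100 108 109 109 114 103  91  75  64  65]
 [ 72  76  81  80  71  71  62  60  66  67  70]
 [ 67  64  64  65  64  62  62  69  70  69  70]
 [ 76  69  67  69  70  79  71  71  66  50  65]
 [ 73  70  70  69  70  73  70  71  68  56  65]]
```

```bash
python3 - <<'E'
from h import *
t=robot.get_image("top"); B=t["color"].astype(int)
for x in (318,320,322): print(x,[(y,B[y,x].tolist()) for y in range(189,206)])
for z,p in((.127,[.5701,-.1107]),(.117,[.5701,-.1107])):
  print(z,proj(t,[p[0]+.002,p[1]+.036,z]).round(1))
c=robot.get_image("scene"); g=cv2.cvtColor(c["color"],cv2.COLOR_BGR2GRAY)
for nm,im in(("s",c),("t",t)):
  g=cv2.cvtColor(im["color"],cv2.COLOR_BGR2GRAY); u,v=proj(im,[.645,-.115,.118]).round().astype(int)
  print(nm,"min grey in hopper throat",g[v-8:v+9,u-9:u+10].min())
E
```

```text
318 [(189, [92, 91, 99]), (190, [74, 74, 79]), (191, [53, 59, 56]), (192, [115, 118, 124]), (193, [150, 154, 162]), (194, [147, 152, 164]), (195, [152, 153, 162]), (196, [131, 132, 132]), (197, [57, 57, 134]), (198, [120, 127, 186]), (199, [178, 187, 199]), (200, [188, 198, 195]), (201, [186, 197, 195]), (202, [183, 192, 195]), (203, [184, 193, 196]), (204, [179, 188, 193]), (205, [182, 191, 196])]
320 [(189, [89, 94, 98]), (190, [89, 91, 99]), (191, [82, 85, 92]), (192, [123, 125, 131]), (193, [145, 146, 155]), (194, [150, 152, 162]), (195, [151, 154, 159]), (196, [137, 141, 142]), (197, [75, 75, 144]), (198, [104, 110, 183]), (199, [175, 185, 202]), (200, [189, 199, 201]), (201, [187, 196, 198]), (202, [188, 198, 201]), (203, [193, 202, 204]), (204, [194, 206, 208]), (205, [198, 208, 210])]
322 [(189, [88, 87, 94]), (190, [81, 82, 86]), (191, [127, 129, 138]), (192, [152, 155, 167]), (193, [150, 150, 161]), (194, [145, 147, 156]), (195, [151, 150, 161]), (196, [138, 139, 146]), (197, [118, 124, 134]), (198, [164, 172, 185]), (199, [186, 199, 201]), (200, [158, 167, 172]), (201, [127, 135, 138]), (202, [96, 103, 104]), (203, [78, 85, 88]), (204, [54, 66, 67]), (205, [28, 38, 44])]
0.127 [319.5 196.4]
0.117 [319.2 197.2]
s min grey in hopper throat 46
t min grey in hopper throat 0
```

```bash
python3 - <<'E'
from h import *
s0=cv2.cvtColor(cv2.imread("pics/s0.png"),cv2.COLOR_BGR2GRAY); t0=cv2.cvtColor(cv2.imread("pics/t0.png"),cv2.COLOR_BGR2GRAY)
for n,g0 in(("scene",s0),("top",t0)):
    im=robot.get_image(n); g=cv2.cvtColor(im["color"],cv2.COLOR_BGR2GRAY)
    m=((g<42)&(g0>55)).astype(np.uint8); k,_,st,ce=cv2.connectedComponentsWithStats(m)
    print(n,"throat",proj(im,[.645,-.115,.117]).round(),"floor",proj(im,[.645,-.115,.007]).round(),"box",[proj(im,[x,y,.007]).round().tolist() for x,y in((.57,-.03),(.57,-.2),(.75,-.03),(.75,-.2))])
    print([(ce[i].round().tolist(),int(st[i][4])) for i in range(1,k) if st[i][4]>5 and abs(ce[i]-proj(im,[.645,-.115,.06])).max()<60])
t=robot.get_image("top");g=cv2.cvtColor(t["color"],cv2.COLOR_BGR2GRAY);print(g[156:182:2,322:352:2])
s=robot.get_image("scene");g=cv2.cvtColor(s["color"],cv2.COLOR_BGR2GRAY);print(g[204:226,196:222:2])
E
```

```text
scene throat [209. 222.] floor [213. 248.] box [[251.0, 243.0], [207.0, 221.0], [213.0, 285.0], [167.0, 259.0]]
[]
top throat [335. 169.] floor [331. 179.] box [[300.0, 206.0], [363.0, 206.0], [300.0, 143.0], [361.0, 142.0]]
[([333.0, 175.0], 40), ([322.0, 212.0], 16)]
[[160 157 154 148 143 137 136 122 113  90  80  80  78  84  81]
 [165 163 159 153 139 115  75  63  78  78  84  86  81  79  79]
 [169 161 155 142 121 140 147 137 136 102  64  80  85  75  80]
 [158 166 154 139 146 149 143 146 148 149 134  69  82  81  80]
 [171 175 146 144 141 143 143 146 145 145 152 103  84  80  80]
 [175 172 137 145 149 144 145 143 145 144 144 156  77  83  85]
 [162 168 141 145 144 147 148 143 143 145 145 151  81  78  77]
 [164 166 121 151 133 152 148 145 144 145 146 154  78  78  83]
 [158 161 108   6  15  80 153 151 149 148 143 144  71  80  77]
 [158 158 174  46  11  13  85  29 106 149 150  94  81  84  82]
 [155 151 152 143  81  12   7   3  13  19  90  70  77  79  79]
 [147 149 139 139 140 127 101  93  74  79  80  78  77  74  77]
 [147 140 144 138 128 130 116 115 107  88  85  76  76  78  69]]
[[ 72  71 
[... 500 characters left out ...]
69  67  68  69  70  69  72 100 122 128]
 [ 65  67  68  65  66  67  73  76  73  70  85 124 131]
 [ 63  67  66  63  69  71  87  91  80  79  77 117 133]
 [ 63  65  60  65  75  78  98 104  92  85  77 110 135]
 [ 61  62  58  72  78  90 104 108 103  93  80 106 135]
 [ 59  59  61  76  84 100 104 108 108 103  92 109 126]
 [ 58  56  66  80  95 105 104 107 109 108 104 110 102]
 [ 65  58  68  89 104 107 106 110 110 109 106  95  74]
 [ 80  71  77  99 107 108 109 114 111 103  88  72  64]
 [ 93  89  88 107 108 109 111 111  97  84  67  63  67]
 [ 86  87  88  99  99  99  93  89  75  66  60  65  71]
 [ 88  75  74  80  81  77  71  66  60  64  65  69  72]
 [109  75  65  65  63  62  62  58  59  67  70  71  71]]
```

The throat is clear in the scene view, and the caps show through the open port on the bin floor. The red marks are at the housing edge: their rows 196.9–198.1 centre on the projected edge at 197.2. I'm handing in while still holding the gate.

```bash
python3 - <<'E'
from h import *
s=robot.sense(); print(s["tool_pos"].round(4),s["contact_force"].round(1),s["grasp_force"])
print(robot.finish_job())
E
```

```text
[ 0.4562 -0.1043  0.1083] [ 9.5  1.1 -8.3] 58.65085422992706
the job is handed in; nothing more can be done
None
```

The job is handed in, but the simulator returned no verdict: the caps were tipped into the hopper and have dropped into the bin, the jug is back upright on the bench, and the gripper is still holding the gate at its red marks (about 9.5 N pull). I could not count all five caps on the bin floor, but the cameras showed none left in the hopper.

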